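# Lock the reel in its stand and hold the tension arm off the brake

### The job

Get the wire reel stand ready for threading: swing the red keeper strap over the end of the reel's axle until it lies right down in its brass catch and leave it there, then swing the tension arm (the yellow one with the white roller) forward, away from the reel, against its spring until it is fully against its stop. Finish while you are still holding the arm at its stop with the gripper's fingers, because the brake grips the reel again when the arm is let go. Leave the other things on the bench where they are.

Things in the scene. Friction and masses are not known exactly. Their poses are not given: they have to be found in the camera images.
- stand: Grey steel wire-reel stand, screwed down, cannot shift. Origin on the bench straight below the middle of the reel; x points forward (wire's way out, from the reel to the tension arm), y to the side with the red keeper, z up. Base plate 150 mm wide, 6 mm thick, from x = -75 to +255 mm. Two upright plates at y = -65 and +65 mm, 72 mm long in x, 4 mm thick, 88 and 80 mm high, carry the axle.
- reel_center (a point): Middle of the reel of copper wire with blue flanges (90 mm diameter, 70 mm wide along the stand's y), 70 mm above the bench, its top at 115 mm. It turns on a 10 mm steel axle along y, whose end sticks out at y = +80 mm through the open slot of the near plate, under the keeper. A dark brake lever at y = -33 mm bears on the flange; the tension arm lifts it, it needs no handling.
- keeper (a joint): Angle of the red keeper strap about its hinge, whose axis is along the stand's y. 0 = closed: level along x over the axle, between the ears of the brass catch. It grows as the strap swings up and back: 1.57 = upright, knob on top; 1.95 at most, leaning back away from the tension arm. The hinge is stiff and has no spring: the strap stays where it is left; about 0.6 N at the knob turns it.
- keeper_knob (a point): Centre of the black ball knob, 16 mm diameter, at the strap's free end, 90 mm from the hinge along the strap and 6 mm above its middle line (on the side that is on top when closed). Closed it is at x = 62, y = 65, z = 89.5 mm in the stand's frame, beyond the catch, whose ears end at x = 30 mm, z = 94 mm. The strap is 12 mm wide, 5 mm thick.
- keeper_hinge (a point): Point on the keeper's hinge axis, in the middle of the strap's width: x = -28, y = 65, z = 83.5 mm in the stand's frame.
- tension_arm (a joint): Angle of the tension arm about its pivot, whose axis is along the stand's y. 0 = at rest on the rear stop, where its spring keeps it (leaning 0.10 rad from upright towards the reel). It grows as the arm swings forward; 1.05 = fully forward on the front stop (leaning 0.95 rad forward). At the roller the spring needs 3.2 N to start, 6.8 N at the front stop; let go, the arm flies back.
- swing_arm: The tension arm with fork and roller, moving as one. Origin on the pivot, z along the arm to the roller, y parallel to the stand's y. Yellow bar 10 x 9 mm, then from 77 to 111 mm a fork, 14 mm deep and 28 mm wide along y, with a white grooved roller (26 mm diameter, 18 mm wide) on a steel pin, 13 mm diameter, 34 mm long over its ends.
- roller (a point): Centre of the white roller and its pin, 100 mm from the pivot along the arm. At rest it is at x = 150, y = 0, z = 144.5 mm in the stand's frame, at the front stop at about x = 241, z = 103 mm. Pinched across y, the pin's two ends are 34 mm apart.
- tension_pivot (a point): Point on the tension arm's pivot axis: x = 160, y = 0, z = 45 mm in the stand's frame. It lies midway between the bracket's two cheeks, which are at y = +/-18 mm (4 mm thick), from x = 134 to 206 mm, 90 mm high at the back and 66 mm from x = 170 mm on.
- spare_spool_mid (a point): Bystander: middle of a loose spare spool of red wire with grey flanges, 90 mm diameter, 70 mm high, standing on end beside the stand; must stay where it is.
- cutters: Bystander: flat-lying cutters with blue handles, 145 mm long, 62 mm wide, 14 mm high; origin on the bench near the middle; must stay.
- screwdriver: Bystander: screwdriver with an orange handle lying on the bench; origin on the bench below it; must stay.
- multimeter: Bystander: red handheld multimeter lying flat, 185 x 88 x 48 mm; origin under its middle; must stay.
- microphone: Bystander: pink desk microphone on a 110 mm round foot, 198 mm tall; origin under its middle; must stay.
- parts_box: Bystander: clear compartment box with small parts, 80 x 130 x 30 mm; origin under its middle; must stay.
- tape_roll: Bystander: roll of yellow tape lying flat, 92 mm diameter, 19 mm high; origin under its middle; must stay.

How it is judged:
On the way, in this order (a step that is already met when the one before it is completed fails the run):
1. the keeper strap is down in its catch, and the tension arm has not yet been swung forward (value of joint keeper below 0.07 rad and value of joint tension_arm below 0.3 rad), for 0.2 s.
2. the tension arm is held at its front stop by the fingers (value of joint tension_arm above 0.99 rad and contact force between the fingers and swing_arm above 2.5 N), for 0.5 s.
At the end, for the whole second after the job is handed in: The program ends while holding: the keeper lies in its catch (within 0.07 rad of closed), the tension arm stands still within 0.06 rad of its front stop, and it is the gripper's fingers that hold it there against the spring (more than 2.5 N of contact) (all of step 2 and value of joint keeper below 0.07 rad and velocity of joint tension_arm between -0.15 and 0.15 rad/s); the arm keeps its last pose, push and grip.
It fails at once if the spare spool or the cutters are shifted or knocked over (more than 20 mm) (distance of any of spare_spool_mid, cutters from where it was at the start of the episode above 0.02 m).
It fails at once if any other loose thing on the bench is shifted or knocked over (more than 20 mm) (distance of any of screwdriver, multimeter, microphone, parts_box, tape_roll from where it was at the start of the episode above 0.02 m).
It also fails if it takes over 51 s, if anything falls off the work surface, if the arm or the gripper's body presses on something with over 40 N, if the wrist force passes 120 N, or if a joint passes its speed limit or range.

### The arm

A 6-joint arm with a two-finger parallel gripper is mounted at the origin on the work surface. World frame = base frame: x ahead of the robot, y to its left, z up, the work surface at z = 0. Lengths are in m, angles in rad, forces in N, time in s.
With the tool pointing down it reaches from about 0.25 to 0.775 m from the base axis. Payload 4 kg.
Tool frame: the origin (TCP) lies midway between the tips of the shut fingers; the grasp point (between the pads) lies 19 mm behind it (arm.tcp_to_grasp is the distance from the TCP to the grasp point, in m); z points along the fingers, y is the direction in which the jaws open and shut (so a half turn about z gives the same grasp; the last joint's range is limited). The gripper opens to 85 mm and grips with 20 to 120 N. Pads are 22 mm wide; open, the fingers measure 114 mm over their backs; the gripper's body (76 mm by 85 mm) begins 54 mm behind the grasp point. The pads swing forward as they close: fully open they stand 13 mm farther back than shut.
Start: joints at [1.206, 0.087, 1.371, -0, 1.684, -0.103], TCP at [0.142, 0.531, 0.196] pointing down, gripper open.
Joint ranges: [-3.1, 3.1], [-0.76, 2.03], [0.27, 2.55], [-1.08, 4.22], [0.17, 2.65], [-2.57, 2.57]. Speed limits (rad/s): [2.79, 2.79, 3.14, 3.14, 3.14, 3.14].

### API

Orientations are given as a unit quaternion [x, y, z, w].
In Python, from cell import telemetry, cams, arm gives the robot as it stands.
- The arm moves only by the tool apply_moves, never from a script. Its argument "moves" is a list of rows, each an object of numbers: "grip": the closure, from 0 (fully open) to 1 (shut); "x", "y", "z": the shift along the tool's x, y, z in cm; "turn": the turn about the tool's z in degrees. In form: [{"grip": .., "x": .., "y": .., "z": .., "turn": ..}, ...]. A call has 1 to 8 rows; each row shifts and turns the commanded pose from where the row before left it, along the tool's axes as they then stand; what a row does not reach is not made up. A row lasts 1/10 s, in which the tool goes at most 50 mm and 8.59 degrees, less where a joint would pass 70% of its speed; a pose out of reach is approached as far as the arm can. A call is refused whole if a number of a shift passes 5 or a number of a turn 8.59, either way. A call with a gripper value outside its range is refused whole. The fingers move at their own pace and stop on an object; "squeeze" is the grip in N (left out, the last holds). Time passes only in rows, so rows that do not move let the fingers close. It gives the time, the measured TCP pose, the force and the opening at its end, in the units of the state.
- telemetry.sense(): the state, without advancing time (a new reading comes with each control period).
- cams.grab_frame(name): name is "side" or "top"; returns a dict with "color" (420x560x3 uint8, red, green, blue), "z_map" (420x560 float32, m along the optical axis (not along the pixel's ray), 0 where there is no reading), "intrinsics" (3x3 intrinsics, pixels), "D" ([k1, k2, p1, p2, k3] as OpenCV has them; the pictures are not rectified), "origin" and "rotation" of the camera in the world. Camera axes: x right, y up, looking along -z (the intrinsics and any distortion apply to the point x, -y, -z); pixel columns grow to the right and rows downward; lengths in m; the calibration is good to about 2 mm. A picture is of the moment at which its call begins.
- arm.hand_in(): hands the job in, once; it reports no verdict.
The state is a dict: "t": time; "joint_positions": joint angles; "qd": joint speeds; "joint_efforts": joint torques, N m; "position": TCP position; "tool_rot": TCP orientation; "force": force on the tool from outside, world axes, zero at the start; "wrist_torque": the same for the moment, N m; "grip_width": opening from 0.0 (shut) to 1.0 (fully open).
Only numpy, scipy, OpenCV 4.12 (cv2) and the standard library are available. Lean on these libraries where they do the work, as an engineer would, in place of code of your own. Each camera call takes 0.05 s, during which the arm holds its last target.

## Working session

There is one attempt and no reset: what is moved stays moved. The work goes in short steps, Python scripts to look and compute and a tool call to move; the robot and the scene stay as the last step left them, time stands still between calls to the robot, and variables do not carry over. Pictures are saved under pics/ and viewed, and the job is handed in when it is done.

Besides the shell and the picture viewer there is one more tool, called after "Emit:" as a command line: name --argument value ..., lists and objects as JSON in quotes. apply_moves: Moves the arm, as the interface text tells. Its arguments: {"type":"object","properties":{"moves":{"type":"array","items":{"type":"object","properties":{"grip":{"type":"number"},"x":{"type":"number"},"y":{"type":"number"},"z":{"type":"number"},"turn":{"type":"number"}}}},"squeeze":{"type":"number"}},"required":["moves"]}

```bash
ls; mkdir -p pics; python3 - <<'E'
from cell import telemetry,cams,arm
import cv2,numpy as np
s=telemetry.sense()
print({k:np.round(v,3).tolist() for k,v in s.items()}, arm.tcp_to_grasp)
for n in("side","top"):
    f=cams.grab_frame(n)
    np.savez(f"{n}0.npz",**f)
    cv2.imwrite(f"pics/{n}0.png",f["color"][:,:,::-1])
    print(n,f["intrinsics"],f["D"],f["origin"],f["rotation"])
E
```

```text
pics
{'t': 0.0, 'joint_positions': [1.206, 0.088, 1.372, -0.0, 1.684, -0.103], 'qd': [-0.001, 0.0, 0.0, 0.0, -0.001, 0.0], 'joint_efforts': [-0.001, -35.187, -31.327, -0.0, 0.011, -0.0], 'position': [0.142, 0.531, 0.194], 'tool_rot': [0.131, 0.991, -0.001, -0.0], 'force': [-0.916, -0.002, 0.317], 'wrist_torque': [0.019, 0.024, -0.024], 'grip_width': 0.999} 0.0187
side [[466.42029609   0.         274.52420358]
 [  0.         466.42029609 204.3165262 ]
 [  0.           0.           1.        ]] [-0.11560964  0.          0.          0.          0.        ] [0.50056835 0.89730558 1.05074812] [-0.00162278  0.35690615  0.93413607 -0.00227282]
top [[420.10914413   0.         284.4859022 ]
 [  0.         420.10914413 203.35059858]
 [  0.           0.           1.        ]] [0.0196427 0.        0.        0.        0.       ] [0.44571619 0.04825116 1.35396848] [ 0.02394078 -0.01672276 -0.70617165  0.70743818]
```

View pics/side0.png

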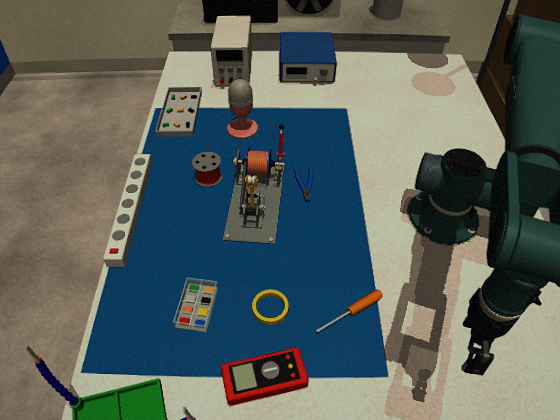

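View pics/top0.png

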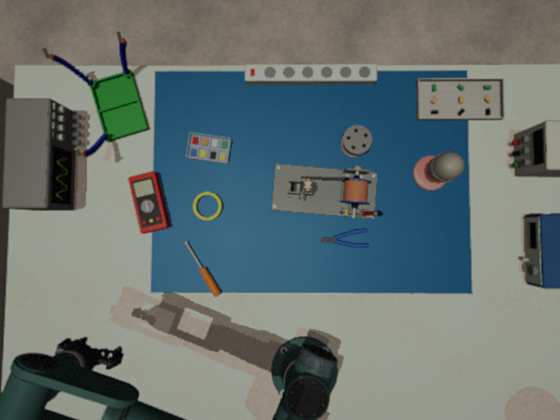

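```bash
cat > h.py <<'E'
import numpy as np,cv2
from scipy.spatial.transform import Rotation as R
def load(n): return dict(np.load(n))
def rays(f,uv):
    uv=np.asarray(uv,float).reshape(-1,1,2)
    p=cv2.undistortPoints(uv,f["intrinsics"],f["D"]).reshape(-1,2)
    d=np.c_[p[:,0],-p[:,1],-np.ones(len(p))]
    r=f["rotation"]; M=R.from_quat(r).as_matrix() if np.size(r)==4 else r
    return f["origin"],d@M.T
def plane(f,uv,z):
    o,d=rays(f,uv); return o+d*((z-o[2])/d[:,2])[:,None]
def cloud(f):
    h,w=f["z_map"].shape; u,v=np.meshgrid(np.arange(w),np.arange(h))
    o,d=rays(f,np.c_[u.ravel(),v.ravel()]); return (o+d*f["z_map"].reshape(-1,1)).reshape(h,w,3)
def proj(f,P):
    r=f["rotation"];M=R.from_quat(r).as_matrix() if np.size(r)==4 else r
    q=(np.atleast_2d(P)-f["origin"])@M; q=q*[1,-1,-1]
    return cv2.projectPoints(q.reshape(-1,1,3),np.zeros(3),np.zeros(3),f["intrinsics"],f["D"])[0].reshape(-1,2)
E
python3 - <<'E'
from h import *
for n,(r0,r1,c0,c1) in dict(side=(110,255,180,330),top=(100,260,250,400)).items():
    f=load(n+"0.npz"); im=f["color"][r0:r1,c0:c1,::-1]
    cv2.imwrite(f"pics/{n}0z.png",cv2.resize(im,None,fx=3.7 if n=="top" else 4,fy=3.7 if n=="top" else 4,interpolation=cv2.INTER_CUBIC))
    C=cloud(f); print(n,"mat z",C[300 if n=="side" else 270,300 if n=="top" else 150], (f["z_map"]==0).mean())
E
```

```text
side mat z [0.82668682 0.29126025 0.0015997 ] 0.004187925170068027
top mat z [0.31071171 0.01221976 0.00357708] 0.004009353741496599
```

View pics/side0z.png

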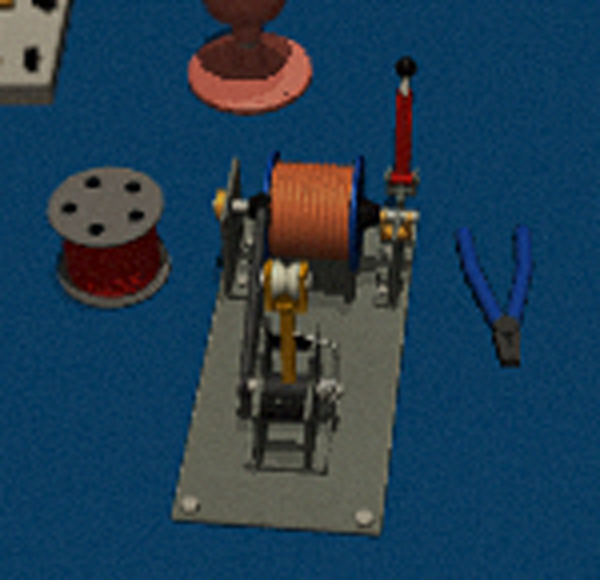

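View pics/top0z.png

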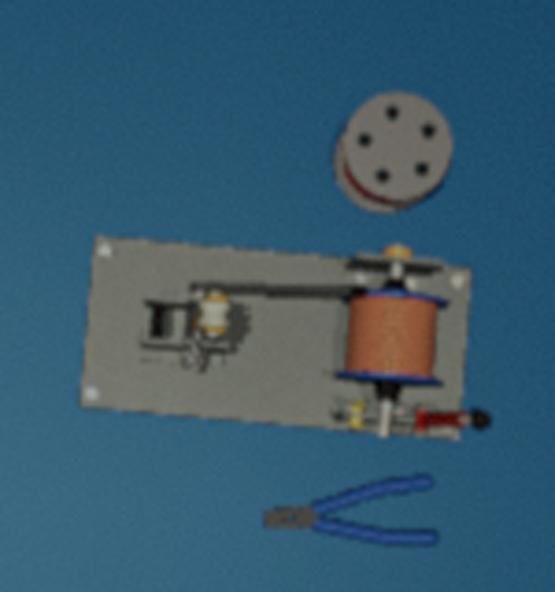

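```bash
python3 - <<'E'
from h import *
t=load("top0.npz"); s=load("side0.npz")
tc=np.array([[95,237],[470,268],[460,440],[82,406]])/3.7+[250,100]
P=plane(t,tc,.006); print("top corners",P.round(4)); 
model=np.array([[.255,-.075],[-.075,-.075],[-.075,.075],[.255,.075]])
def fit(A,B):
    a=A-A.mean(0);b=B-B.mean(0); th=np.arctan2((a[:,0]*b[:,1]-a[:,1]*b[:,0]).sum(),(a*b).sum())
    M=np.array([[np.cos(th),-np.sin(th)],[np.sin(th),np.cos(th)]]); return th,B.mean(0)-M@A.mean(0),M
th,o,M=fit(model,P[:,:2]); print(th,o,(model@M.T+o-P[:,:2]).round(4))
sc=np.array([[172,519],[380,534]])/4+[180,110]
print("side front",plane(s,sc,.006).round(4))
# triangulate features
def tri(us,ut):
    o1,d1=rays(s,[us]);o2,d2=rays(t,[ut]);d1=d1[0];d2=d2[0]
    k=np.linalg.lstsq(np.c_[d1,-d2],o2-o1,rcond=None)[0]
    a=o1+k[0]*d1;b=o2+k[1]*d2; return (a+b)/2,np.linalg.norm(a-b)
for n,us,ut in [("knob",(405,67),(480,420)),("roller",(286,278),(213,315)),("spare top",(107,207),(398,150))]:
    X,e=tri(np.array(us)/4+[180,110],np.array(ut)/3.7+[250,100])
    L=np.r_[M.T@(X[:2]-o),X[2]]
    print(n,X.round(4),"gap",round(e,4),"stand frame",L.round(4))
Cs=cloud(s);Ct=cloud(t)
print(Cs[127,281],Ct[213,379],Cs[179:181,251:253],Ct[185,307])
for z in (.006,):
  for n,f,C in(("t",t,Ct),("s",s,Cs)):
    m=(C[...,0]>.3)&(C[...,0]<.75)&(C[...,1]>-.3)&(C[...,1]<.3)
    c=f["color"].astype(int); g=m&(abs(c[...,0]-c[...,2])<30)&(c.sum(2)>200)&(C[...,2]<.02)
    k,l,st,_=cv2.connectedComponentsWithStats(g.astype(np.uint8)); i=1+st[1:,4].argmax()
    v,u=np.nonzero(l==i); Q=plane(f,np.c_[u,v],.006)[:,:2].astype(np.float32)
    b=cv2.minAreaRect(Q);print(n,b,cv2.boxPoints(b))
E
```

```text
top corners [[ 0.6505  0.0908  0.006 ]
 [ 0.6234 -0.2354  0.006 ]
 [ 0.4739 -0.2253  0.006 ]
 [ 0.5027  0.1016  0.006 ]]
1.4879513234418447 [ 0.55517909 -0.15674457] [[ 0.0005  0.0003]
 [ 0.0003 -0.0023]
 [ 0.0003 -0.    ]
 [-0.0012  0.0019]]
side front [[0.6517 0.0972 0.006 ]
 [0.505  0.1096 0.006 ]]
knob [ 0.4867 -0.2085  0.1646] gap 0.0017 stand frame [-0.0572  0.0639  0.1646]
roller [ 0.5691 -0.006   0.1429] gap 0.0016 stand frame [ 0.1514 -0.0014  0.1429]
spare top [ 0.7171 -0.1647  0.0612] gap 0.003 stand frame [ 0.0055 -0.162   0.0612]
[ 0.48843744 -0.19767438  0.17238018] [ 0.48696722 -0.20433502  0.17427281] [[[ 5.70651650e-01  1.13120563e-03  1.52101353e-01]
  [ 5.67737673e-01  3.68665661e-03  1.54672351e-01]]

 [[ 5.70919666e-01 -3.89661252e-04  1.46713058e-01]
  [ 5.68001230e-01  2.07704457e-03  1.49205869e-01]]] [ 0.56739754 -0.00377301  0.15587025]
t ((0.5672942399978638, -0.029835879802703857), (0.25923630595207214, 0.15072001516819), 85.03124237060547) [[ 0.48099086 -0.1524398 ]
 [ 0.6311445  -0.16549405]
 [ 0.6535976   0.09276804]
 [ 0.50344396  0.10582229]]
s ((0.5687244534492493, -0.02945895493030548), (0.26284149289131165, 0.14828304946422577), 84.93666076660156) [[ 0.48327345 -0.15382336]
 [ 0.63097787 -0.16691037]
 [ 0.65417546  0.09490545]
 [ 0.50647104  0.10799246]]
```

Emit:
apply_moves --moves '[{"grip": 1,"turn": 8,"z": -1},{"grip": 1,"turn": 8,"z": -1},{"grip": 1,"turn": 8,"z": -1},{"grip": 1,"turn": 8,"z": -1},{"grip": 1,"turn": 8,"z": -1},{"grip": 1,"turn": 8,"z": -1},{"grip": 1,"turn": 8},{"grip": 1,"turn": 8}]'

```text
$.moves[0]: bad value
```

Emit:
apply_moves --moves '[{"grip": 1,"turn": 8},{"grip": 1,"turn": 8},{"grip": 1},{"grip": 1}]'

```text
$.moves[0]: bad value
```

```bash
cat >> h.py <<'E'
TH=np.radians(85.1);O=np.array([.556,-.154]);M=np.array([[np.cos(TH),-np.sin(TH)],[np.sin(TH),np.cos(TH)]])
def stand(X): return np.r_[M.T@(np.asarray(X)[:2]-O),X[2]]
def rep():
    from cell import telemetry
    s=telemetry.sense(); Rm=R.from_quat(s["tool_rot"]).as_matrix()
    print("t",round(s["t"],2),"stand tcp mm",(stand(s["position"])*1000).round(1),"yaw x",np.degrees(np.arctan2(Rm[1,0],Rm[0,0])).round(2),"down",Rm[:,2].round(3),"F",np.r_[M.T@s["force"][:2],s["force"][2]].round(2),"w",round(s["grip_width"],3),"q",np.round(s["joint_positions"],2))
E
python3 -c "from h import *;rep()"
```

```text
t 0.1 stand tcp mm [646.9 470.8 194.6] yaw x 165.0 down [-0.001 -0.002 -1.   ] F [-0.58  0.36  0.07] w 1.001 q [ 1.21  0.09  1.37  0.    1.68 -0.1 ]
```

Emit:
apply_moves --moves '[{"grip": 1,"x": 0,"y": 0,"z": -1,"turn": 8},{"grip": 1,"x": 0,"y": 0,"z": -1,"turn": 8},{"grip": 1,"x": 0,"y": 0,"z": -1,"turn": 8},{"grip": 1,"x": 0,"y": 0,"z": -1,"turn": 8},{"grip": 1,"x": 0,"y": 0,"z": -1,"turn": 8},{"grip": 1,"x": 0,"y": 0,"z": -1,"turn": 8},{"grip": 1,"x": 0,"y": 0,"z": 0,"turn": 8},{"grip": 1,"x": 0,"y": 0,"z": 0,"turn": 8}]'

```text
t: 0.9
position: [0.1424, 0.5312, 0.2556]
tool_rot: [0.638, 0.77, -0.0, 0.0]
force: [0.2, -0.5, -0.7]
grip_width: -0.001
```

Emit:
apply_moves --moves '[{"grip": 1,"x": 0,"y": 0,"z": 0,"turn": 8},{"grip": 1,"x": 0,"y": 0,"z": 0,"turn": 8},{"grip": 1,"x": 0,"y": 0,"z": 0,"turn": 0},{"grip": 1,"x": 0,"y": 0,"z": 0,"turn": 0}]'

```text
t: 1.3
position: [0.1423, 0.5311, 0.2552]
tool_rot: [0.736, 0.677, -0.0, 0.0]
force: [0.9, -0.3, -0.6]
grip_width: 0.001
```

```bash
python3 -c "from h import *;rep()"
```

```text
t 1.3 stand tcp mm [647.3 470.7 255.2] yaw x 85.17 down [-0.    -0.001 -1.   ] F [-0.2  -0.93 -0.57] w 0.001 q [1.21 0.08 1.26 0.   1.8  1.29]
```

Emit:
apply_moves --moves '[{"grip": 1,"x": -3.7,"y": 2,"z": 0,"turn": 0},{"grip": 1,"x": -3.7,"y": 2,"z": 0,"turn": 0},{"grip": 1,"x": -3.7,"y": 2,"z": 0,"turn": 0},{"grip": 1,"x": -3.7,"y": 2,"z": 0,"turn": 0},{"grip": 1,"x": -3.7,"y": 2,"z": 0,"turn": 0},{"grip": 1,"x": -3.7,"y": 2,"z": 0,"turn": 0},{"grip": 1,"x": -3.7,"y": 2,"z": 0,"turn": 0},{"grip": 1,"x": -3.7,"y": 2,"z": 0,"turn": 0}]'

```text
t: 2.1
position: [0.2761, 0.2209, 0.2558]
tool_rot: [0.736, 0.677, 0.0, 0.0]
force: [0.5, 0.4, 0.4]
grip_width: -0.004
```

Emit:
apply_moves --moves '[{"grip": 1,"x": -3.7,"y": 2,"z": 0,"turn": 0},{"grip": 1,"x": -3.7,"y": 2,"z": 0,"turn": 0},{"grip": 1,"x": -3.7,"y": 2,"z": 0,"turn": 0},{"grip": 1,"x": -3.7,"y": 2,"z": 0,"turn": 0},{"grip": 1,"x": -3.7,"y": 2,"z": 0,"turn": 0},{"grip": 1,"x": -3.7,"y": 2,"z": 0,"turn": 0},{"grip": 1,"x": -3.7,"y": 2,"z": 0,"turn": 0},{"grip": 1,"x": -3.7,"y": 2,"z": 0,"turn": 0}]'

```text
t: 2.9
position: [0.4098, -0.0882, 0.2558]
tool_rot: [0.737, 0.676, 0.0, 0.0]
force: [1.0, 0.5, 0.4]
grip_width: 0.001
```

```bash
python3 - <<'E'
from h import *;rep()
C=cloud(load("top0.npz"));p=C[165,447];print("mic top",p,stand(p))
E
```

```text
t 2.9 stand tcp mm [ 53.1 151.2 255.8] yaw x 85.11 down [ 0.001  0.    -1.   ] F [ 0.56 -1.    0.4 ] w 0.001 q [-0.35 -0.21  1.53  0.    1.82 -0.26]
mic top [ 0.61903907 -0.38785053  0.19527667] [-0.22761127 -0.08278347  0.19527667]
```

Emit:
apply_moves --moves '[{"grip": 1,"x": -3.7,"y": 2.15,"z": 0,"turn": 0},{"grip": 1,"x": -3.7,"y": 2.15,"z": 0,"turn": 0},{"grip": 1,"x": -3.7,"y": 2.15,"z": 0,"turn": 0},{"grip": 1,"x": -3.7,"y": 2.15,"z": 0,"turn": 0},{"grip": 1,"x": 0,"y": 0,"z": 3.2,"turn": 0},{"grip": 1,"x": 0,"y": 0,"z": 3.2,"turn": 0},{"grip": 1,"x": 0,"y": 0,"z": 3.2,"turn": 0},{"grip": 1,"x": 0,"y": 0,"z": 0,"turn": 0}]'

```text
t: 3.7
position: [0.4792, -0.2395, 0.1536]
tool_rot: [0.737, 0.676, -0.002, -0.006]
force: [-0.9, 0.4, -0.5]
grip_width: 0.0
```

```bash
cat > look.py <<'E'
import sys;from h import *
from cell import cams
k=sys.argv[1];rep();out=[]
for n,(r0,r1,c0,c1) in dict(side=(90,250,210,330),top=(130,250,260,410)).items():
    f=cams.grab_frame(n);np.savez(f"{n}{k}.npz",**f)
    im=cv2.resize(f["color"][r0:r1,c0:c1,::-1],None,fx=480/(r1-r0),fy=480/(r1-r0),interpolation=cv2.INTER_CUBIC)
    out.append(im[:, :400])if n=="x" else out.append(im)
w=np.hstack(out);w=cv2.resize(w,(800,int(w.shape[0]*800/w.shape[1])));cv2.imwrite(f"pics/l{k}.png",w);print(w.shape)
E
python3 look.py 1
```

```text
t 3.7 stand tcp mm [-91.7  69.2 153.6] yaw x 85.09 down [-0.01   0.007 -1.   ] F [ 0.29  0.88 -0.46] w 0.0 q [-0.57  0.08  1.47  0.    1.61 -0.48]
(400, 800, 3)
```

View pics/l1.png

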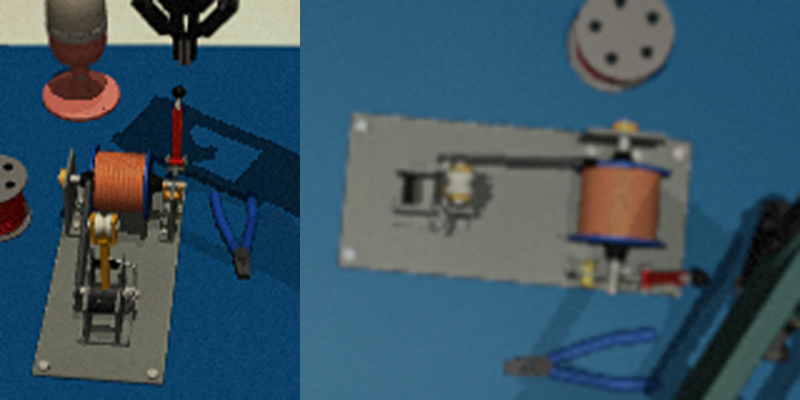

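```bash
python3 - <<'E'
from h import *
rep()
from cell import telemetry
p=telemetry.sense()["position"]
for n in("side","top"):
    f=load(n+"1.npz");print(n,proj(f,p), "knob",proj(f,[.4867,-.2085,.1646]))
E
```

```text
t 3.8 stand tcp mm [-93.2  66.2 159.7] yaw x 85.07 down [-0.001  0.001 -1.   ] F [-0.91  0.19  0.6 ] w -0.001 q [-0.57  0.07  1.46  0.    1.61 -0.48]
side [[282.96638664 121.30439706]] knob [[281.54060604 126.76532378]]
top [[390.97832149 214.91266308]] knob [[379.74733075 213.21586065]]
```

```bash
python3 - <<'E'
from h import *
from cell import cams
o=[]
for n,(r0,r1,c0,c1) in dict(side=(90,160,250,320),top=(180,250,360,430)).items():
    f=cams.grab_frame(n);np.savez(f"{n}2.npz",**f);c=f["color"].astype(float)
    c=255*(c/255)**.5
    o.append(cv2.resize(c.astype(np.uint8)[r0:r1,c0:c1,::-1],(400,400),interpolation=cv2.INTER_CUBIC))
cv2.imwrite("pics/z2.png",np.hstack(o)); rep()
E
```

```text
t 3.9 stand tcp mm [-93.8  64.7 162.3] yaw x 85.05 down [ 0.004 -0.002 -1.   ] F [-0.79 -0.41  0.72] w -0.005 q [-0.57  0.07  1.45  0.    1.61 -0.48]
```

View pics/z2.png

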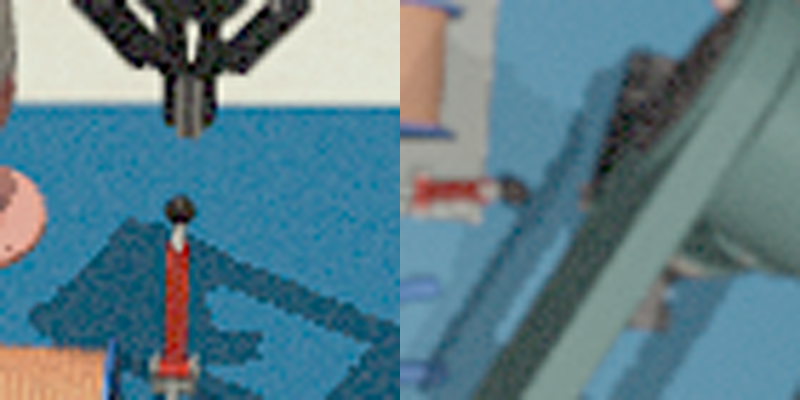

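```bash
python3 - <<'E'
from h import *
from cell import telemetry
p=telemetry.sense()["position"];print(p);rep()
f=load("side2.npz");C=cloud(f)
print(proj(f,p))
for v in range(100,124,2): print(v,[ (stand(C[v,u])*1000).round().astype(int).tolist() for u in (281,283,285)], f["color"][v,283])
print("knob",[(stand(C[v,281])*1000).round().astype(int).tolist() for v in (125,127,129)])
E
```

```text
[ 0.48350898 -0.24192431  0.16233926]
t 3.9 stand tcp mm [-93.8  64.7 162.3] yaw x 85.05 down [ 0.004 -0.002 -1.   ] F [-0.79 -0.41  0.72] w -0.005 q [-0.57  0.07  1.45  0.    1.61 -0.48]
[[282.52155889 120.46937709]]
100 [[-83, 60, 246], [-96, 65, 236], [-81, 72, 248]] [150 147 122]
102 [[-80, 61, 241], [-91, 66, 233], [-83, 72, 239]] [0 2 1]
104 [[-85, 60, 230], [-83, 66, 232], [-83, 72, 232]] [19 19 18]
106 [[-85, 60, 222], [-85, 66, 223], [-88, 72, 221]] [21 23 19]
108 [[-86, 60, 215], [-81, 67, 219], [-87, 72, 214]] [31 28 27]
110 [[-85, 60, 208], [-82, 67, 210], [-87, 72, 207]] [24 25 24]
112 [[-86, 60, 200], [-80, 67, 205], [-355, 55, -2]] [23 18 21]
114 [[-339, 41, 0], [-347, 48, -5], [-336, 56, 4]] [21 51 72]
116 [[-328, 42, -1], [-327, 50, 1], [-321, 57, 6]] [ 15  66 106]
118 [[-317, 43, -1], [-314, 51, 2], [-315, 58, 2]] [ 11  59 101]
120 [[-305, 44, -1], [-310, 51, -5], [-301, 59, 3]] [ 14  65 101]
122 [[-292, 45, 0], [-294, 52, -1], [-289, 60, 3]] [ 15  65 102]
knob [[-58, 63, 173], [-55, 63, 168], [-55, 63, 160]]
```

```bash
python3 - <<'E'
from h import *
f=load("side0.npz");C=cloud(f);p=np.array([.142,.531,.194])
q=proj(f,p)[0];print(q)
u0,v0=q.astype(int)
for v in range(v0-40,v0+20,3): print(v,[(C[v,u]*1000).round().astype(int).tolist() if C[v,u,2]>.03 else 0 for u in range(u0-25,u0+26,7)])
im=(255*(f["color"]/255.)**.5).astype(np.uint8)[v0-60:v0+40,u0-50:u0+50,::-1]
im=cv2.resize(im,(600,600),interpolation=cv2.INTER_CUBIC);cv2.circle(im,(300,360),4,(0,255,0),1);cv2.imwrite("pics/s0tip.png",im)
E
```

```text
[459.74116226 357.61574063]
317 [0, 0, 0, 0, 0, [181, 534, 366], [178, 544, 385], [174, 553, 401]]
320 [0, 0, 0, 0, 0, [181, 538, 362], [177, 547, 380], [173, 555, 395]]
323 [0, 0, 0, 0, 0, [135, 491, 260], [177, 550, 376], [171, 557, 388]]
326 [0, 0, 0, 0, 0, [131, 490, 248], [175, 552, 369], [170, 560, 383]]
329 [0, 0, 0, 0, 0, 0, [174, 555, 364], [167, 561, 375]]
332 [0, 0, 0, 0, 0, 0, [160, 545, 332], [165, 562, 367]]
335 [0, 0, 0, 0, 0, 0, [160, 549, 329], [163, 564, 359]]
338 [0, 0, 0, 0, 0, 0, [162, 555, 330], [160, 565, 351]]
341 [0, 0, 0, 0, 0, 0, [163, 560, 329], [158, 567, 343]]
344 [0, 0, 0, 0, 0, [169, 557, 312], 0, [159, 572, 343]]
347 [0, 0, 0, 0, 0, [171, 563, 313], 0, [161, 578, 344]]
350 [0, 0, 0, 0, 0, [172, 568, 311], [158, 567, 309], [163, 584, 345]]
353 [0, 0, 0, 0, 0, [165, 566, 295], [170, 582, 331], [165, 590, 348]]
356 [0, 0, 0, 0, 0, [167, 572, 295], [172, 589, 333], [167, 595, 347]]
359 [0, 0, 0, 0, 0, [168, 577, 294], [174, 594, 334], [164, 597, 339]]
362 [0, 0, 0, 0, 0, [168, 581, 292], [173, 597, 329], [161, 598, 329]]
365 [0, 0, 0, 0, [167, 571, 255], [164, 581, 278], [169, 598, 318], [159, 600, 322]]
368 [0, 0, 0, 0, [167, 576, 252], [173, 594, 297], [162, 596, 299], [157, 603, 316]]
371 [0, 0, 0, 0, 0, [174, 599, 296], [163, 601, 299], [156, 605, 309]]
374 [0, 0, 0, 0, 0, 0, [162, 604, 294], 0]
```

View pics/s0tip.png

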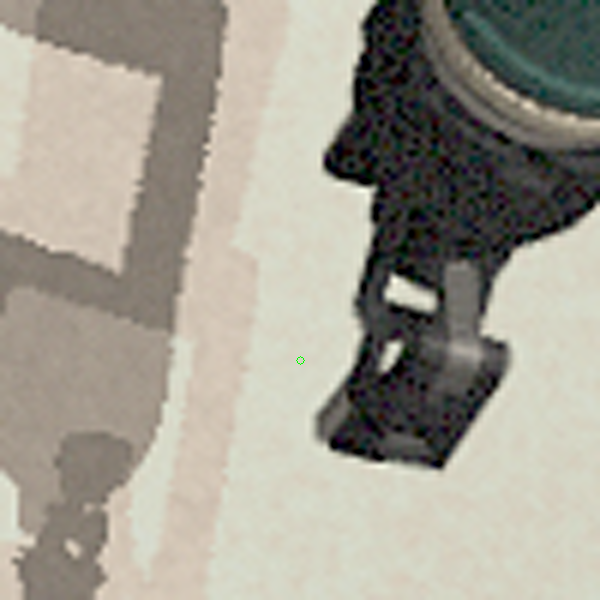

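Emit:
apply_moves --moves '[{"grip": 1,"x": 1,"y": 0,"z": 0,"turn": 0},{"grip": 1,"x": 1,"y": 0,"z": 0,"turn": 0},{"grip": 1,"x": 1,"y": 0,"z": 0,"turn": 0},{"grip": 1,"x": 1,"y": 0,"z": 0,"turn": 0},{"grip": 1,"x": 0,"y": 0,"z": 0,"turn": 0}]'

```text
t: 4.4
position: [0.4861, -0.1998, 0.16]
tool_rot: [0.736, 0.676, 0.0, 0.0]
force: [0.2, -0.4, 0.4]
grip_width: 0.001
```

```bash
cat > zl.py <<'E'
import sys;from h import *
from cell import cams
k=sys.argv[1];rep()
o=[];a=[int(x) for x in sys.argv[2:]] or [0,0,0,0]
for n,(r0,r1,c0,c1),d in (("side",(90,170,245,325),a[:2]),("top",(170,250,340,420),a[2:])):
    r0+=d[0];r1+=d[0];c0+=d[1];c1+=d[1]
    f=cams.grab_frame(n);np.savez(f"{n}{k}.npz",**f);c=255*(f["color"]/255.)**.5
    o.append(cv2.resize(c.astype(np.uint8)[r0:r1,c0:c1,::-1],(400,400),interpolation=cv2.INTER_CUBIC))
cv2.imwrite(f"pics/z{k}.png",np.hstack(o))
E
python3 zl.py 3
```

```text
t 4.4 stand tcp mm [-51.6  65.8 160. ] yaw x 85.13 down [ 0.001  0.    -1.   ] F [-0.41 -0.27  0.42] w 0.001 q [-0.5   0.04  1.49  0.    1.61 -0.41]
```

View pics/z3.png

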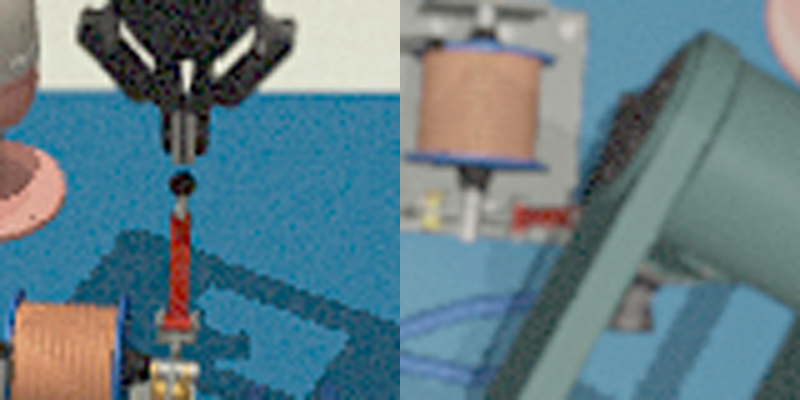

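```bash
cat >> h.py <<'E'
def atx(f,uv,xs):
    o,d=rays(f,[uv]);d=d[0];n=np.r_[M[:,0],0];k=(xs-(stand(o)[0]))/(d@n);return stand(o+k*d)
E
python3 - <<'E'
from h import *
f=load("side3.npz");C=cloud(f)
for x in(-.041,-.05): print(atx(f,(281.4,122.4),x))
for v in (112,116,118,120,121,122,123): print(v,[(stand(C[v,u])*1000).round().astype(int).tolist() for u in (279,281,283)])
v,u=np.nonzero((C[...,2]>.1)&(f["color"].sum(2)<60)&(np.abs(np.arange(560)-281)<4)[None]); 
print(C[127,281],stand(C[127,281]))
E
```

```text
[-0.041       0.06523109  0.19627207]
[-0.05        0.0645684   0.18917593]
112 [[-39, 58, 235], [-42, 64, 233], [-40, 70, 235]]
116 [[-39, 58, 221], [-39, 64, 221], [-39, 70, 221]]
118 [[-37, 58, 215], [-40, 64, 213], [-40, 70, 213]]
120 [[-43, 58, 203], [-39, 64, 206], [-42, 70, 205]]
121 [[-41, 58, 201], [-39, 64, 203], [-41, 70, 202]]
122 [[-41, 58, 198], [-41, 64, 197], [-37, 70, 202]]
123 [[-291, 38, -4], [-288, 46, -2], [-288, 53, -1]]
[ 0.48843859 -0.19757022  0.17246374] [-0.04918187  0.06359286  0.17246374]
```

Emit:
apply_moves --moves '[{"grip": 1,"x": -2.2,"y": 0,"z": 0,"turn": 0},{"grip": 1,"x": -2.2,"y": 0,"z": 0,"turn": 0},{"grip": 1,"x": 0,"y": 0,"z": 0,"turn": 0},{"grip": 1,"x": 0,"y": 0,"z": 2.3,"turn": 0},{"grip": 1,"x": 0,"y": 0,"z": 2.3,"turn": 0},{"grip": 1,"x": 0,"y": 0,"z": 0,"turn": 0},{"grip": 1,"x": 1,"y": 0,"z": 0,"turn": 0},{"grip": 1,"x": 1,"y": 0,"z": 0,"turn": 0}]'

```text
t: 5.3
position: [0.4845, -0.2249, 0.1152]
tool_rot: [0.737, 0.675, 0.001, 0.001]
force: [0.3, -0.7, 0.9]
grip_width: 0.0
```

Emit:
apply_moves --moves '[{"grip": 1,"x": 1,"y": 0,"z": 0,"turn": 0},{"grip": 1,"x": 1,"y": 0,"z": 0,"turn": 0},{"grip": 1,"x": 1,"y": 0,"z": 0,"turn": 0},{"grip": 1,"x": 1,"y": 0,"z": 0,"turn": 0},{"grip": 1,"x": 0,"y": 0,"z": 0,"turn": 0}]'

```text
t: 5.8
position: [0.4873, -0.1838, 0.1137]
tool_rot: [0.737, 0.676, 0.0, -0.0]
force: [0.4, 0.9, -0.6]
grip_width: -0.0
```

```bash
python3 zl.py 4
```

```text
t 5.8 stand tcp mm [-35.6  65.9 113.7] yaw x 85.11 down [ 0.     0.001 -1.   ] F [ 0.89 -0.3  -0.58] w -0.0 q [-0.47  0.05  1.57  0.    1.52 -0.38]
```

View pics/z4.png

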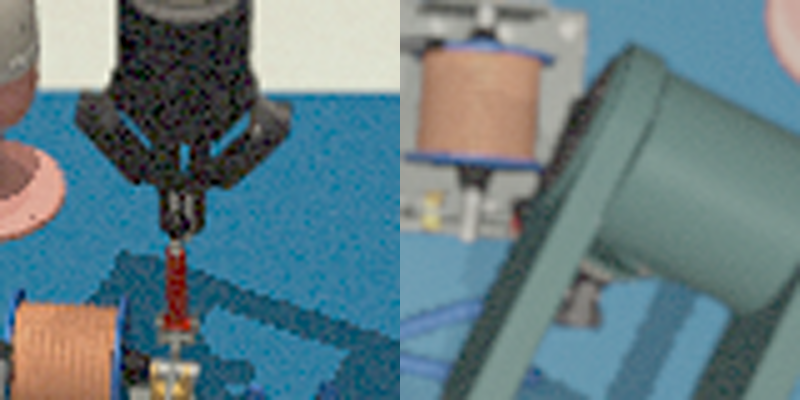

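Emit:
apply_moves --moves '[{"grip": 1,"x": 1,"y": 0,"z": 0,"turn": 0},{"grip": 1,"x": 1,"y": 0,"z": 0,"turn": 0},{"grip": 1,"x": 1,"y": 0,"z": 0,"turn": 0},{"grip": 1,"x": 1,"y": 0,"z": 0,"turn": 0},{"grip": 1,"x": 0.7,"y": 0,"z": 0,"turn": 0},{"grip": 1,"x": 0,"y": 0,"z": 0,"turn": 0}]'

```text
t: 6.5
position: [0.4915, -0.1374, 0.1138]
tool_rot: [0.737, 0.676, 0.0, -0.0]
force: [-0.7, 0.7, 0.4]
grip_width: 0.003
```

```bash
python3 zl.py 5
```

```text
t 6.5 stand tcp mm [ 11.   65.7 113.8] yaw x 85.09 down [ 0.     0.001 -1.   ] F [0.65 0.77 0.4 ] w 0.003 q [-0.38  0.03  1.59  0.    1.52 -0.3 ]
```

View pics/z5.png

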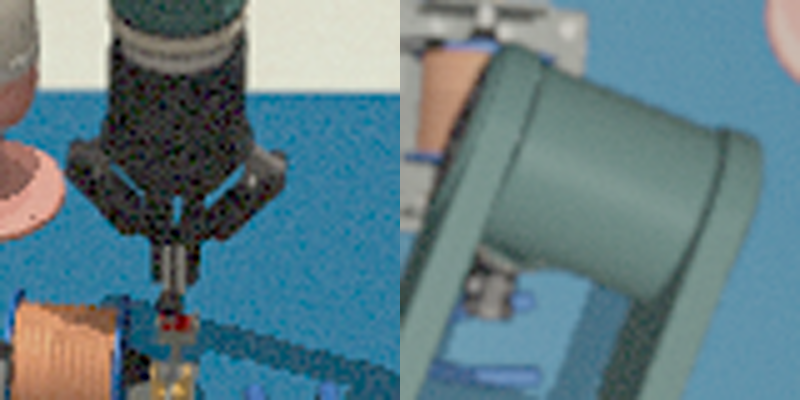

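```bash
python3 - <<'E'
from h import *
f=load("side5.npz");C=cloud(f)
for a in(1.2,1,.8,.7,.6):
    L=np.array([-.028+.09*np.cos(a)-.006*np.sin(a),.065,.0835+.09*np.sin(a)+.006*np.cos(a)])
    W=np.r_[M@L[:2]+O,L[2]];print(a,L.round(4),proj(f,W))
for v in (136,140,146,148,150,151,152,154): print(v,[(stand(C[v,u])*1000).round().astype(int).tolist() for u in (278,279,281)])
E
```

```text
1.2 [-0.001   0.065   0.1696] [[280.12813993 138.21096214]]
1 [0.0156 0.065  0.1625] [[279.63861136 143.77696557]]
0.8 [0.0304 0.065  0.1522] [[279.1885695 149.8179784]]
0.7 [0.037  0.065  0.1461] [[278.98525938 152.92802559]]
0.6 [0.0429 0.065  0.1393] [[278.79974694 156.04823289]]
136 [[22, 61, 197], [19, 63, 194], [22, 69, 198]]
140 [[25, 61, 184], [24, 64, 184], [23, 69, 183]]
146 [[19, 61, 156], [26, 64, 163], [19, 69, 157]]
148 [[31, 62, 159], [31, 64, 160], [23, 70, 153]]
150 [[35, 62, 155], [38, 65, 158], [35, 71, 156]]
151 [[39, 62, 155], [39, 65, 155], [33, 70, 150]]
152 [[37, 62, 149], [37, 65, 150], [-134, 58, -3]]
154 [[14, 60, 120], [24, 64, 130], [10, 69, 118]]
```

Emit:
apply_moves --moves '[{"grip": 1,"x": -0.2,"y": 0,"z": -1.5,"turn": 0},{"grip": 1,"x": 0,"y": 0,"z": -1.5,"turn": 0},{"grip": 1,"x": 1.5,"y": 0,"z": 0,"turn": 0},{"grip": 1,"x": 1.6,"y": 0,"z": 0,"turn": 0},{"grip": 1,"x": 0,"y": 0,"z": 1.5,"turn": 0},{"grip": 1,"x": 0.3,"y": 0,"z": 1,"turn": 0},{"grip": 1,"x": 0.5,"y": 0,"z": 1,"turn": 0},{"grip": 1,"x": 0.5,"y": 0,"z": 1,"turn": 0}]'

```text
t: 7.4
position: [0.4966, -0.0899, 0.1011]
tool_rot: [0.737, 0.676, 0.006, -0.003]
force: [-1.0, 18.2, 12.3]
grip_width: 0.0
```

```bash
python3 zl.py 6
```

```text
t 7.4 stand tcp mm [ 58.8  64.6 101.1] yaw x 85.12 down [ 0.005  0.013 -1.   ] F [18.03  2.53 12.29] w 0.0 q [-0.3   0.02  1.63  0.01  1.49 -0.22]
```

View pics/z6.png

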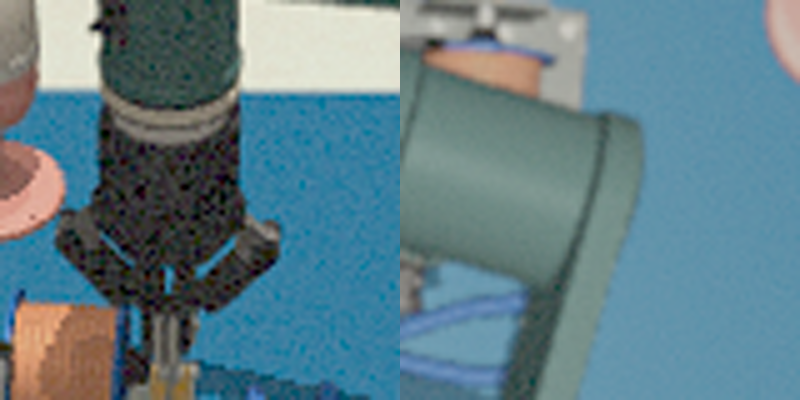

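Emit:
apply_moves --moves '[{"grip": 1,"x": 0.5,"y": 0,"z": -1,"turn": 0},{"grip": 1,"x": 0,"y": 0,"z": -3,"turn": 0},{"grip": 1,"x": 0,"y": 0,"z": -4,"turn": 0},{"grip": 1,"x": 0,"y": 0,"z": -4,"turn": 0},{"grip": 1,"x": 0,"y": 0,"z": 0,"turn": 0}]'

```text
t: 8.0
position: [0.4986, -0.0929, 0.2267]
tool_rot: [0.737, 0.675, 0.003, 0.006]
force: [-0.1, -0.4, 0.7]
grip_width: -0.001
```

```bash
python3 zl.py 7 15 0 15 0
```

```text
t 8.0 stand tcp mm [ 56.   62.4 226.7] yaw x 84.96 down [ 0.013 -0.004 -1.   ] F [-0.44  0.09  0.69] w -0.001 q [-0.3  -0.02  1.42 -0.    1.73 -0.21]
```

View pics/z7.png

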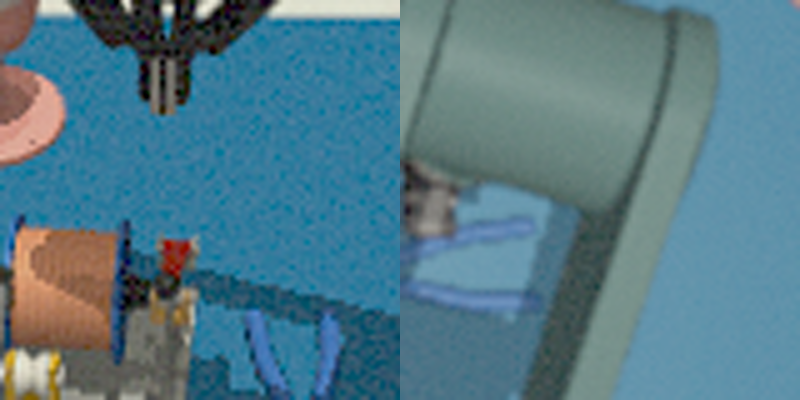

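```bash
python3 - <<'E'
from h import *
f=load("side7.npz");C=cloud(f)
for a in(.6,.5,.4,.3,.2,0):
    L=np.array([-.028+.09*np.cos(a)-.006*np.sin(a),.065,.0835+.09*np.sin(a)+.006*np.cos(a)])
    W=np.r_[M@L[:2]+O,L[2]];print(a,L.round(4),proj(f,W).round(1))
for v in (154,157,159,160,161,162,163,164,165,166): print(v,[(stand(C[v,u])*1000).round().astype(int).tolist() for u in (277,278,279)],f["color"][v,278])
for v in (122,124,126,127,128): print(v,[(stand(C[v,u])*1000).round().astype(int).tolist() for u in (277,278,279)])
rep()
E
```

```text
0.6 [0.0429 0.065  0.1393] [[278.8 156. ]]
0.5 [0.0481 0.065  0.1319] [[278.6 159.1]]
0.4 [0.0526 0.065  0.1241] [[278.5 162.2]]
0.3 [0.0562 0.065  0.1158] [[278.4 165.1]]
0.2 [0.059  0.065  0.1073] [[278.3 167.9]]
0 [0.062  0.065  0.0895] [[278.2 173. ]]
154 [[-28, 54, 83], [-22, 57, 88], [-27, 60, 84]] [76  0  0]
157 [[-21, 54, 77], [2, 59, 98], [5, 63, 101]] [71  8  5]
159 [[19, 58, 105], [19, 61, 105], [18, 64, 105]] [29  4  2]
160 [[54, 61, 133], [52, 63, 132], [52, 66, 132]] [11 15 14]
161 [[60, 61, 135], [52, 64, 128], [54, 67, 131]] [29 31 28]
162 [[56, 61, 128], [57, 64, 129], [54, 67, 126]] [16 14 14]
163 [[58, 61, 125], [59, 64, 126], [57, 67, 125]] [9 2 5]
164 [[60, 61, 123], [58, 64, 122], [60, 67, 124]] [ 8 10  7]
165 [[3, 56, 65], [6, 60, 69], [24, 64, 86]] [41 40 37]
166 [[-55, 52, 6], [20, 61, 78], [22, 64, 79]] [47 40 30]
122 [[67, 62, 282], [66, 64, 281], [70, 67, 284]]
124 [[66, 61, 275], [69, 64, 277], [69, 67, 277]]
126 [[68, 62, 270], [69, 64, 270], [66, 67, 268]]
127 [[67, 62, 265], [66, 64, 265], [67, 67, 265]]
128 [[-252, 34, 4], [-255, 38, 2], [-260, 41, -2]]
t 8.1 stand tcp mm [ 56.5  64.9 220.6] yaw x 84.97 down [ 0.004 -0.001 -1.   ] F [-0.52  0.09 -0.85] w 0.001 q [-0.3  -0.02  1.43 -0.    1.73 -0.21]
```

Emit:
apply_moves --moves '[{"grip": 1,"x": -0.6,"y": 0,"z": 0,"turn": 0},{"grip": 1,"x": 0,"y": 0,"z": 3.8,"turn": 0},{"grip": 1,"x": 0,"y": 0,"z": 3.8,"turn": 0},{"grip": 1,"x": 0,"y": 0,"z": 3.6,"turn": 0},{"grip": 1,"x": 0,"y": 0,"z": 0,"turn": 0},{"grip": 1,"x": 0,"y": 0,"z": 0,"turn": 0},{"grip": 1,"x": 0.2,"y": 0,"z": 1,"turn": 0},{"grip": 1,"x": 0.2,"y": 0,"z": 0.8,"turn": 0}]'

```text
t: 8.9
position: [0.4968, -0.0942, 0.0905]
tool_rot: [0.737, 0.675, 0.001, 0.002]
force: [-0.8, 0.9, 1.4]
grip_width: 0.003
```

```bash
python3 zl.py 8 15 0 15 0
```

```text
t 8.9 stand tcp mm [54.5 64.  90.5] yaw x 84.99 down [ 0.004 -0.001 -1.   ] F [0.81 0.82 1.42] w 0.003 q [-0.3   0.03  1.64  0.    1.47 -0.21]
```

View pics/z8.png

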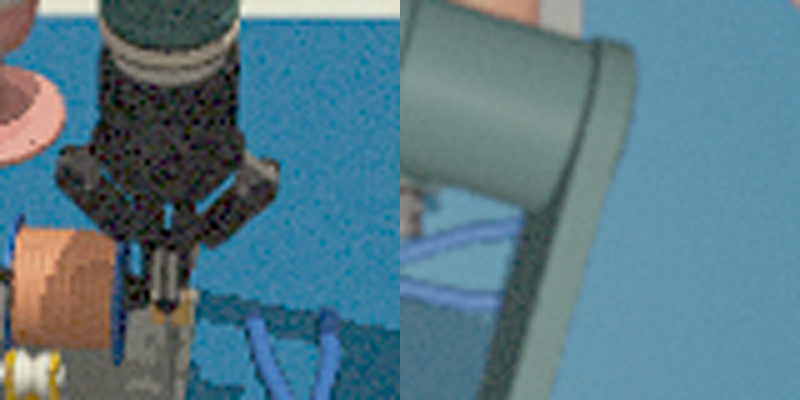

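Emit:
apply_moves --moves '[{"grip": 1,"x": 0.2,"y": 0,"z": 0.7,"turn": 0},{"grip": 1,"x": 0.1,"y": 0,"z": 0.7,"turn": 0},{"grip": 1,"x": 0.1,"y": 0,"z": 0.7,"turn": 0},{"grip": 1,"x": 0.1,"y": 0,"z": 0.5,"turn": 0},{"grip": 1,"x": 0,"y": 0,"z": 0.3,"turn": 0},{"grip": 1,"x": 0,"y": 0,"z": 0,"turn": 0}]'

```text
t: 9.6
position: [0.4958, -0.0888, 0.0612]
tool_rot: [0.737, 0.676, 0.0, 0.0]
force: [-3.2, 1.3, 7.4]
grip_width: -0.001
```

```bash
python3 zl.py 9 15 0 15 0
```

```text
t 9.6 stand tcp mm [59.8 65.6 61.2] yaw x 85.01 down [ 0. -0. -1.] F [1.04 3.29 7.41] w -0.001 q [-0.29  0.05  1.68  0.    1.41 -0.2 ]
```

View pics/z9.png

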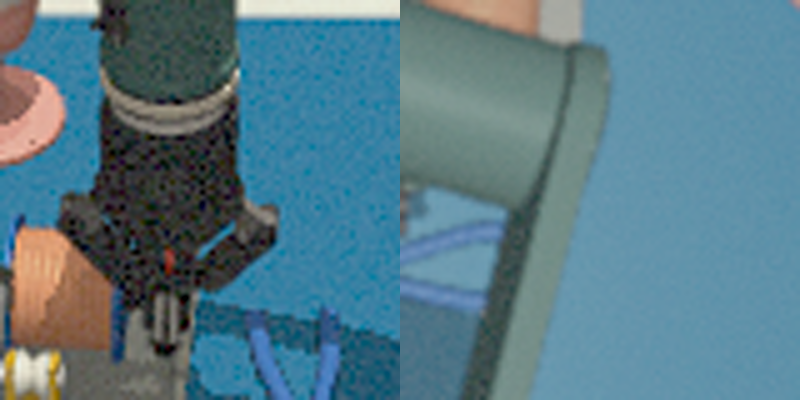

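Emit:
apply_moves --moves '[{"grip": 1,"x": 0,"y": 0,"z": 0.2,"turn": 0},{"grip": 1,"x": 0,"y": 0,"z": 0.2,"turn": 0},{"grip": 1,"x": 0,"y": 0,"z": 0,"turn": 0}]'

```text
t: 10.0
position: [0.4962, -0.0888, 0.0604]
tool_rot: [0.737, 0.676, 0.001, 0.001]
force: [-8.2, 2.7, 21.0]
grip_width: -0.003
```

```bash
python3 -c "from h import *;rep()"
```

```text
t 10.0 stand tcp mm [59.8 65.1 60.4] yaw x 85.01 down [ 0.002 -0.    -1.   ] F [ 1.94  8.39 21.03] w -0.003 q [-0.29  0.05  1.68  0.    1.41 -0.2 ]
```

Emit:
apply_moves --moves '[{"grip": 1,"x": 0,"y": 0,"z": -1,"turn": 0},{"grip": 1,"x": 0,"y": 0,"z": -4,"turn": 0},{"grip": 1,"x": 0,"y": 0,"z": -5,"turn": 0},{"grip": 1,"x": 0,"y": 0,"z": -5,"turn": 0},{"grip": 0.4,"x": 1.8,"y": 1,"z": 0,"turn": 0},{"grip": 0.4,"x": 4,"y": 2.7,"z": 0,"turn": 0},{"grip": 0.4,"x": 4,"y": 2.7,"z": 0,"turn": 0},{"grip": 0.4,"x": 0,"y": 0,"z": 0,"turn": 0}]'

```text
t: 10.8
position: [0.5699, 0.0073, 0.2039]
tool_rot: [0.735, 0.678, 0.0, -0.001]
force: [-0.6, 0.8, 0.0]
grip_width: 0.6
```

```bash
python3 zl.py 10 25 -15 15 -60
```

```text
t 10.8 stand tcp mm [ 1.619e+02 -1.000e-01  2.039e+02] yaw x 85.32 down [-0.001  0.002 -1.   ] F [0.77 0.65 0.02] w 0.6 q [-0.09  0.13  1.31  0.    1.71 -0.01]
```

View pics/z10.png

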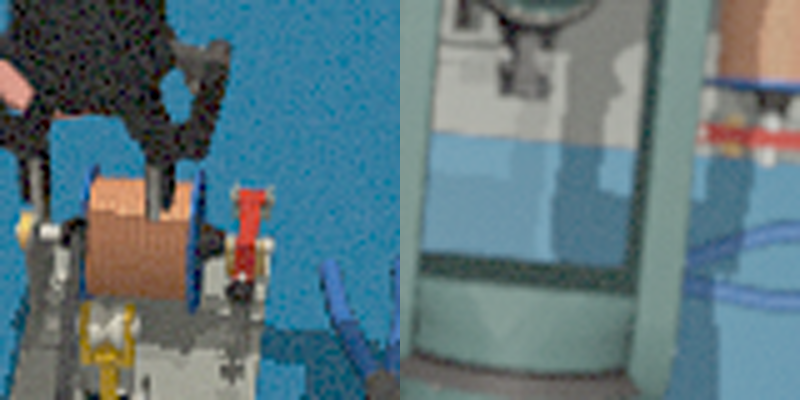

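```bash
python3 - <<'E'
from h import *
rep()
print("roller tri",stand([.5691,-.006,.1429]))
f=load("side10.npz");C=cloud(f)
v0,u0=115,230
for y,x in((190,40),(200,40),(205,40),(212,40),(190,160),(205,160),(212,160),(218,160)):
    v=v0+y//5
    print(v,[(stand(C[v,u])*1000).round().astype(int).tolist() for u in range(u0+x//5-3,u0+x//5+4)])
print("roller",[(stand(C[v0+65,u])*1000).round().astype(int).tolist() for u in range(u0+15,u0+29)])
E
```

```text
t 10.9 stand tcp mm [158.2   1.6 204.5] yaw x 85.11 down [-0.002 -0.    -1.   ] F [-0.34 -0.18 -0.34] w 0.603 q [-0.09  0.13  1.31 -0.    1.71 -0.01]
roller tri [ 0.14857807 -0.00041042  0.1429    ]
153 [[169, -37, 256], [172, -34, 259], [176, -30, 263], [173, -28, 260], [165, -27, 252], [-115, -79, -1], [-112, -75, 1]]
155 [[168, -37, 248], [172, -34, 252], [173, -31, 253], [173, -29, 253], [167, -27, 247], [-104, -77, 0], [-106, -74, -2]]
156 [[-97, -93, 0], [174, -34, 250], [176, -31, 252], [171, -29, 248], [168, -27, 245], [-100, -77, -2], [-101, -73, -2]]
157 [[-92, -92, 1], [-95, -89, -2], [173, -32, 246], [174, -29, 247], [171, -27, 244], [-98, -76, -4], [-92, -72, 2]]
153 [[171, 25, 262], [171, 28, 263], [176, 31, 267], [168, 32, 260], [168, 35, 260], [169, 38, 261], [-6, 19, 104]]
156 [[177, 26, 257], [177, 28, 258], [174, 30, 255], [168, 32, 250], [168, 35, 250], [7, 17, 103], [3, 20, 100]]
157 [[173, 25, 251], [173, 28, 251], [177, 31, 255], [11, 12, 102], [11, 15, 102], [14, 18, 106], [8, 21, 100]]
158 [[177, 25, 250], [172, 27, 247], [171, 30, 246], [15, 12, 102], [19, 16, 106], [13, 18, 100], [17, 22, 105]]
roller [[153, -19, 144], [155, -15, 147], [158, -12, 149], [162, -9, 153], [159, -6, 151], [158, -4, 150], [156, -2, 148], [160, 2, 153], [157, 4, 150], [154, 6, 147], [155, 9, 149], [157, 12, 150], [156, 15, 150], [15, -2, 7]]
```

```bash
python3 - <<'E'
from h import *
for n in("top0","side0","side10"):
    f=load(n+".npz");C=cloud(f).reshape(-1,3)
    L=np.c_[(C[:,:2]-O)@M,C[:,2]]*1000
    m=(L[:,0]>-60)&(L[:,0]<250)&(np.abs(L[:,1]+35)<8)&(L[:,2]>15)&(L[:,2]<200)
    for x in range(-60,260,30):
        k=m&(L[:,0]>=x)&(L[:,0]<x+30)
        if k.any(): print(n,x,k.sum(),np.percentile(L[k,2],[10,50,95]).round(),np.percentile(L[k,1],[5,95]).round())
E
```

```text
top0 -60 11 [ 59.  87. 102.] [-34. -29.]
top0 -30 32 [ 89. 106. 118.] [-41. -28.]
top0 0 36 [ 89. 104. 116.] [-40. -27.]
top0 30 43 [ 96. 107. 117.] [-37. -28.]
top0 60 31 [87. 93. 99.] [-36. -29.]
top0 90 27 [73. 78. 89.] [-35. -29.]
top0 120 20 [55. 62. 69.] [-35. -31.]
top0 150 20 [47. 53. 59.] [-36. -27.]
side0 -60 2 [94. 96. 98.] [-33. -33.]
side0 -30 15 [100. 105. 112.] [-36. -28.]
side0 0 33 [ 88. 103. 113.] [-36. -28.]
side0 30 58 [ 62. 101. 112.] [-38. -28.]
side0 60 29 [ 87.  94. 100.] [-38. -32.]
side0 90 30 [71. 78. 84.] [-39. -32.]
side0 120 33 [53. 62. 71.] [-38. -32.]
side0 150 28 [44. 50. 55.] [-39. -28.]
side10 -60 1 [98. 98. 98.] [-33. -33.]
side10 -30 14 [ 97. 105. 114.] [-37. -29.]
side10 0 31 [ 91. 104. 115.] [-36. -28.]
side10 30 60 [ 60.  99. 113.] [-39. -28.]
side10 60 30 [ 87.  94. 101.] [-38. -32.]
side10 90 32 [69. 77. 84.] [-39. -32.]
side10 120 30 [51. 62. 69.] [-38. -31.]
side10 150 29 [45. 50. 54.] [-40. -28.]
```

Emit:
apply_moves --moves '[{"grip": 0.4,"x": -0.8,"y": 0.1,"z": 0,"turn": 0},{"grip": 0.4,"x": 0,"y": 0,"z": 3,"turn": 0},{"grip": 0.4,"x": 0,"y": 0,"z": 3,"turn": 0},{"grip": 0.4,"x": 0,"y": 0,"z": 3,"turn": 0},{"grip": 0.4,"x": 0,"y": 0,"z": 2,"turn": 0},{"grip": 0.4,"x": 0,"y": 0,"z": 0.8,"turn": 0},{"grip": 0.4,"x": 0,"y": 0,"z": 0,"turn": 0},{"grip": 0.4,"x": 0,"y": 0,"z": 0,"turn": 0}]'

```text
t: 11.7
position: [0.5689, -0.0058, 0.0893]
tool_rot: [0.738, 0.675, 0.001, 0.001]
force: [-0.6, -0.5, 1.0]
grip_width: 0.598
```

```bash
python3 zl.py 11 30 -20 15 -70
```

```text
t 11.7 stand tcp mm [148.7  -0.2  89.3] yaw x 84.93 down [ 0.002 -0.    -1.   ] F [-0.52  0.56  1.03] w 0.598 q [-0.11  0.17  1.49 -0.    1.48 -0.02]
```

View pics/z11.png

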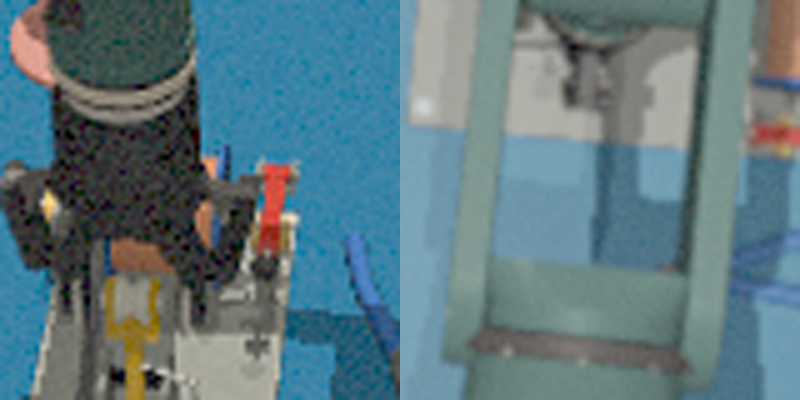

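```bash
python3 - <<'E'
from h import *
rep()
f=load("side11.npz");C=cloud(f)
for uv in((225+39,120+65),(225+15,120+62)):print(atx(f,uv,.160))
for u in range(236,270,2): 
    col=[(v,(stand(C[v,u])*1000).round().astype(int)) for v in range(176,192)]
    print(u,[ (v,c.tolist()) for v,c in col if 120<c[2]<160 and c[0]>140][-1:])
E
```

```text
t 11.8 stand tcp mm [149.2  -0.7  89.8] yaw x 84.97 down [ 0.004 -0.    -1.   ] F [-0.34  0.05  0.51] w 0.596 q [-0.11  0.17  1.49  0.    1.48 -0.02]
[0.16       0.03436703 0.13625789]
[ 0.16       -0.03153427  0.14200173]
236 []
238 [(183, [154, -39, 132])]
240 [(185, [159, -32, 129])]
242 [(185, [158, -27, 129])]
244 []
246 [(187, [160, -16, 124])]
248 [(186, [157, -11, 125])]
250 [(187, [161, -4, 126])]
252 [(188, [160, 1, 121])]
254 [(187, [160, 7, 126])]
256 [(187, [158, 12, 124])]
258 []
260 []
262 [(186, [162, 29, 134])]
264 [(184, [155, 34, 135])]
266 []
268 []
```

Emit:
apply_moves --moves '[{"grip": 1,"x": 0.1,"y": 0,"z": 0.3,"turn": 0},{"grip": 1,"x": 0,"y": 0,"z": 0,"turn": 0},{"grip": 1,"x": 0,"y": 0,"z": 0,"turn": 0},{"grip": 1,"x": 0,"y": 0,"z": 0,"turn": 0},{"grip": 1,"x": 0,"y": 0,"z": 0,"turn": 0}]' --squeeze 60

```text
t: 12.3
position: [0.57, -0.004, 0.0862]
tool_rot: [0.737, 0.676, 0.001, 0.002]
force: [3.9, -1.5, 5.8]
grip_width: 0.381
```

```bash
python3 -c "from h import *;rep()"
```

```text
t 12.3 stand tcp mm [150.7  -1.1  86.2] yaw x 85.01 down [ 0.004 -0.    -1.   ] F [-1.19 -3.99  5.81] w 0.381 q [-0.11  0.17  1.49  0.    1.47 -0.02]
```

Emit:
apply_moves --moves '[{"grip": 1,"x": 0.75,"y": 0,"z": 0,"turn": 0},{"grip": 1,"x": 0.75,"y": 0,"z": 0,"turn": 0},{"grip": 1,"x": 0.75,"y": 0,"z": 0.08,"turn": 0},{"grip": 1,"x": 0.75,"y": 0,"z": 0.12,"turn": 0},{"grip": 1,"x": 0.72,"y": 0,"z": 0.18,"turn": 0},{"grip": 1,"x": 0.72,"y": 0,"z": 0.23,"turn": 0},{"grip": 1,"x": 0,"y": 0,"z": 0,"turn": 0}]' --squeeze 60

```text
t: 13.0
position: [0.5737, 0.0383, 0.0805]
tool_rot: [0.737, 0.676, -0.0, 0.003]
force: [2.1, -4.4, 8.3]
grip_width: 0.382
```

```bash
python3 zl.py 12 35 -20 15 -70
```

```text
t 13.0 stand tcp mm [193.1  -1.2  80.5] yaw x 84.99 down [ 0.004 -0.005 -1.   ] F [-4.23 -2.46  8.29] w 0.382 q [-0.03  0.19  1.49 -0.    1.46  0.06]
```

View pics/z12.png

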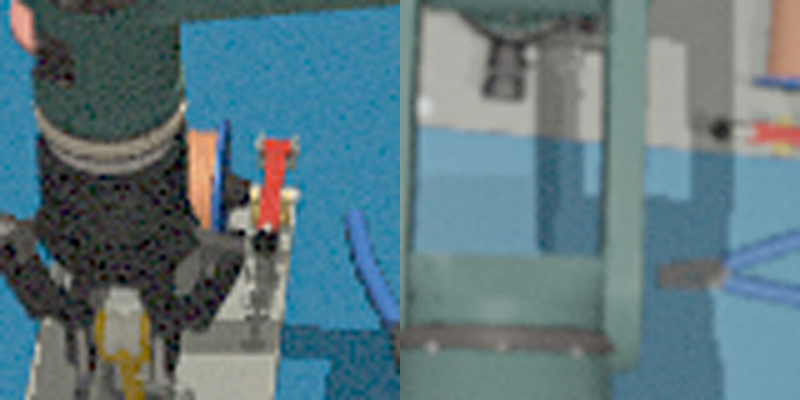

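Arm is following in the grip (roller at about (120,320) between the fingers). Continuing along the arc.

Emit:
apply_moves --moves '[{"grip": 1,"x": 0.68,"y": 0,"z": 0.28,"turn": 0},{"grip": 1,"x": 0.68,"y": 0,"z": 0.33,"turn": 0},{"grip": 1,"x": 0.63,"y": 0,"z": 0.39,"turn": 0},{"grip": 1,"x": 0.63,"y": 0,"z": 0.43,"turn": 0},{"grip": 1,"x": 0.57,"y": 0,"z": 0.48,"turn": 0},{"grip": 1,"x": 0.55,"y": 0,"z": 0.51,"turn": 0},{"grip": 1,"x": 0,"y": 0,"z": 0,"turn": 0}]' --squeeze 60

```text
t: 13.8
position: [0.577, 0.0765, 0.0564]
tool_rot: [0.737, 0.676, 0.0, 0.002]
force: [0.7, -3.6, 9.6]
grip_width: 0.382
```

Emit:
apply_moves --moves '[{"grip": 1,"x": 0.5,"y": 0,"z": 0.56,"turn": 0},{"grip": 1,"x": 0.46,"y": 0,"z": 0.59,"turn": 0},{"grip": 1,"x": 0,"y": 0,"z": 0,"turn": 0},{"grip": 1,"x": 0,"y": 0,"z": 0,"turn": 0}]' --squeeze 60

```text
t: 14.2
position: [0.5779, 0.086, 0.0454]
tool_rot: [0.737, 0.676, 0.001, 0.002]
force: [1.2, -2.8, 9.5]
grip_width: 0.38
```

```bash
python3 zl.py 13 50 -20 15 -70
```

```text
t 14.2 stand tcp mm [240.9  -1.3  45.4] yaw x 85.01 down [ 0.004 -0.003 -1.   ] F [-2.66 -1.46  9.46] w 0.38 q [ 0.05  0.23  1.51 -0.    1.4   0.14]
```

View pics/z13.png

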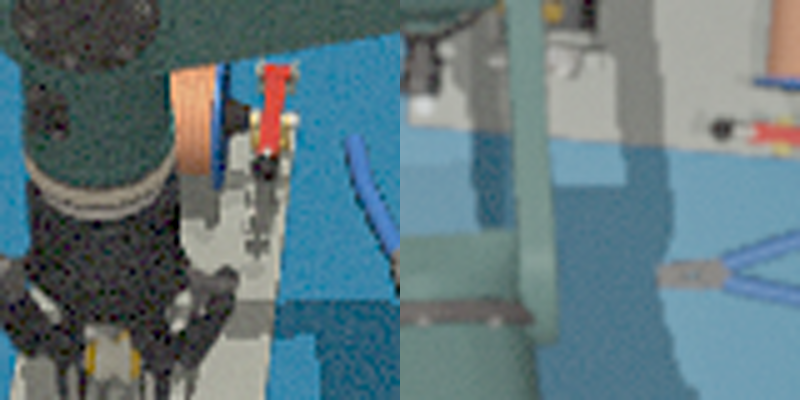

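Emit:
apply_moves --moves '[{"grip": 1,"x": 0.12,"y": 0,"z": 0.16,"turn": 0},{"grip": 1,"x": 0.12,"y": 0,"z": 0.16,"turn": 0},{"grip": 1,"x": 0.12,"y": 0,"z": 0.16,"turn": 0},{"grip": 1,"x": 0,"y": 0,"z": 0,"turn": 0},{"grip": 1,"x": 0,"y": 0,"z": 0,"turn": 0}]' --squeeze 60

```text
t: 14.8
position: [0.5782, 0.0893, 0.0406]
tool_rot: [0.737, 0.676, 0.001, 0.002]
force: [1.6, -3.1, 9.8]
grip_width: 0.382
```

```bash
python3 zl.py 14 65 -20 15 -70
```

```text
t 14.8 stand tcp mm [244.3  -1.3  40.6] yaw x 85.0 down [ 0.004 -0.003 -1.   ] F [-2.92 -1.82  9.76] w 0.382 q [ 0.06  0.24  1.51 -0.    1.39  0.15]
```

View pics/z14.png

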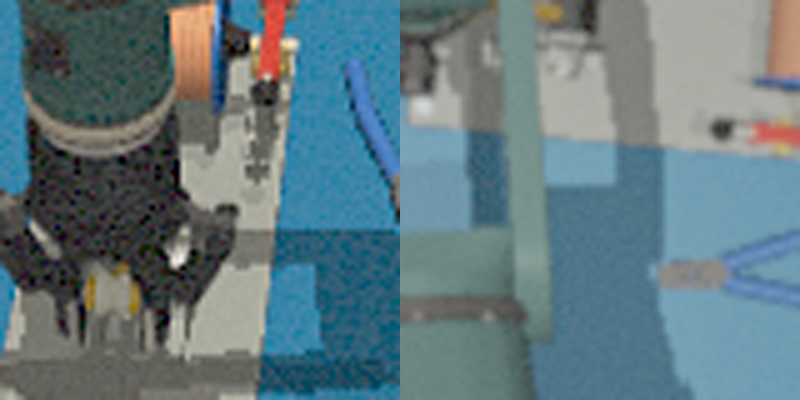

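Emit:
apply_moves --moves '[{"grip": 1,"x": 0.1,"y": 0,"z": 0.17,"turn": 0},{"grip": 1,"x": 0.1,"y": 0,"z": 0.17,"turn": 0},{"grip": 1,"x": 0,"y": 0,"z": 0,"turn": 0},{"grip": 1,"x": 0,"y": 0,"z": 0,"turn": 0}]' --squeeze 60

```text
t: 15.3
position: [0.5783, 0.0913, 0.0375]
tool_rot: [0.737, 0.676, 0.001, 0.002]
force: [1.4, -3.1, 10.6]
grip_width: 0.384
```

```bash
python3 - <<'E'
from h import *
rep()
f=load("side14.npz");C=cloud(f)
# white roller / yellow fork depth
h=cv2.cvtColor(f["color"],cv2.COLOR_RGB2HSV)
for v in range(205,226,2): print(v,[((stand(C[v,u])*1000).round().astype(int).tolist(),f["color"][v,u].tolist()) for u in (243,247,251)])
print(proj(f,np.r_[M@np.array([.241,0])+O,.103]),proj(f,np.r_[M@np.array([.236,0])+O,.110]))
E
```

```text
t 15.3 stand tcp mm [246.3  -1.3  37.5] yaw x 85.01 down [ 0.004 -0.003 -1.   ] F [-3.   -1.63 10.57] w 0.384 q [ 0.06  0.24  1.51 -0.    1.38  0.15]
205 [([257, -9, 158], [6, 5, 5]), ([257, 1, 159], [4, 5, 1]), ([264, 13, 169], [16, 10, 11])]
207 [([256, -10, 149], [31, 30, 27]), ([257, 1, 151], [16, 14, 16]), ([263, 12, 159], [8, 4, 6])]
209 [([140, -33, 7], [54, 53, 42]), ([171, -15, 44], [30, 26, 8]), ([263, 12, 152], [6, 9, 8])]
211 [([238, -14, 112], [62, 36, 0]), ([239, -3, 114], [77, 74, 60]), ([262, 12, 143], [39, 32, 22])]
213 [([246, -13, 113], [81, 45, 5]), ([244, -3, 112], [84, 82, 67]), ([242, 8, 112], [91, 66, 22])]
215 [([252, -12, 112], [76, 49, 7]), ([248, -2, 108], [80, 76, 60]), ([247, 8, 109], [90, 62, 11])]
217 [([209, -21, 52], [44, 46, 42]), ([174, -16, 12], [41, 45, 35]), ([254, 9, 109], [68, 46, 12])]
219 [([204, -23, 38], [48, 47, 42]), ([179, -16, 8], [62, 61, 55]), ([182, -4, 14], [36, 35, 32])]
221 [([183, -27, 4], [38, 41, 34]), ([188, -14, 11], [58, 60, 52]), ([185, -3, 9], [38, 42, 35])]
223 [([193, -26, 7], [36, 36, 32]), ([190, -15, 4], [39, 40, 35]), ([193, -2, 9], [39, 40, 33])]
225 [([201, -25, 7], [39, 40, 34]), ([202, -13, 9], [55, 58, 52]), ([200, -1, 8], [40, 40, 35])]
[[248.25350394 214.48596989]] [[248.37889322 211.36561695]]
```

```bash
python3 - <<'E'
from h import *
from cell import cams
f=cams.grab_frame("side");np.savez("side15.npz",**f);g=load("side14.npz");h=load("side13.npz")
o=[]
for k in(h,g,f):
    c=(255*(k["color"]/255.)**.5).astype(np.uint8)[185:230,228:268,::-1];o.append(cv2.resize(c,(266,300),interpolation=cv2.INTER_CUBIC))
cv2.imwrite("pics/c15.png",np.hstack(o))
for k in(h,g,f):
    C=cloud(k); c=k["color"].astype(int); Ls=np.dstack([ (C[...,:2]-O)@M, C[...,2]])*1000
    y=(c[...,0]>c[...,2]*2+15)&(Ls[...,0]>200)&(abs(Ls[...,1])<25)&(Ls[...,2]>70)&(Ls[...,2]<140)
    w=(c.sum(2)>180)&(abs(c[...,0]-c[...,2])<35)&(Ls[...,0]>215)&(abs(Ls[...,1])<8)&(Ls[...,2]>80)&(Ls[...,2]<135)
    for m in(y,w):
        v,u=np.nonzero(m); print(m.sum(),u.mean().round(1),v.mean().round(2),v.min(),v.max(),Ls[m].mean(0).round(1))
E
```

```text
24 246.6 211.38 207 214 [241.8  -3.8 116.3]
41 247.8 211.76 208 216 [242.1  -0.5 115.4]
26 246.8 213.35 209 217 [243.6  -3.3 110.3]
42 247.7 213.67 210 218 [245.8  -0.4 111.9]
27 247.0 214.33 209 218 [244.   -2.8 106.9]
43 247.7 215.02 211 219 [ 2.479e+02 -2.000e-01  1.088e+02]
```

View pics/c15.png

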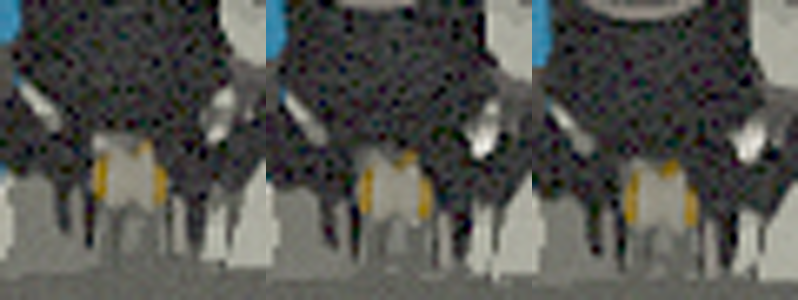

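Emit:
apply_moves --moves '[{"grip": 1,"x": 0.1,"y": 0,"z": 0.17,"turn": 0},{"grip": 1,"x": 0.1,"y": 0,"z": 0.17,"turn": 0},{"grip": 1,"x": 0,"y": 0,"z": 0,"turn": 0},{"grip": 1,"x": 0,"y": 0,"z": 0,"turn": 0}]' --squeeze 60

```text
t: 15.75
position: [0.5785, 0.0914, 0.037]
tool_rot: [0.737, 0.675, -0.0, 0.004]
force: [-5.4, -6.8, 22.6]
grip_width: 0.38
```

```bash
cat > w.py <<'E'
from h import *
from cell import cams
import sys
rep();k=cams.grab_frame("side");np.savez(f"side{sys.argv[1]}.npz",**k)
C=cloud(k); c=k["color"].astype(int); Ls=np.dstack([ (C[...,:2]-O)@M, C[...,2]])*1000
w=(c.sum(2)>180)&(abs(c[...,0]-c[...,2])<35)&(Ls[...,0]>215)&(abs(Ls[...,1])<8)&(Ls[...,2]>80)&(Ls[...,2]<135)
v,u=np.nonzero(w); print(w.sum(),u.mean().round(1),v.mean().round(2),v.min(),v.max(),Ls[w].mean(0).round(1))
E
python3 w.py 16
```

```text
t 15.75 stand tcp mm [246.4  -1.5  37. ] yaw x 84.98 down [ 0.005 -0.006 -1.   ] F [-7.24  4.77 22.57] w 0.38 q [ 0.06  0.24  1.51 -0.01  1.38  0.15]
44 247.5 214.98 211 219 [248.4  -0.8 109.5]
```

Emit:
apply_moves --moves '[{"grip": 1,"x": 0,"y": 0,"z": 0,"turn": 0},{"grip": 1,"x": 0,"y": 0,"z": 0,"turn": 0},{"grip": 1,"x": 0,"y": 0,"z": 0,"turn": 0},{"grip": 1,"x": 0,"y": 0,"z": 0,"turn": 0},{"grip": 1,"x": 0,"y": 0,"z": 0,"turn": 0},{"grip": 1,"x": 0,"y": 0,"z": 0,"turn": 0}]' --squeeze 60

```text
t: 16.4
position: [0.5785, 0.0914, 0.037]
tool_rot: [0.737, 0.675, -0.0, 0.004]
force: [-5.2, -8.5, 21.8]
grip_width: 0.386
```

```bash
python3 w.py 17; python3 - <<'E'
from h import *
a=load("side0.npz");b=load("side17.npz")
cv2.imwrite("pics/f17.png",b["color"][:,:,::-1])
E
```

```text
t 16.4 stand tcp mm [246.4  -1.5  37. ] yaw x 84.97 down [ 0.005 -0.006 -1.   ] F [-8.89  4.45 21.8 ] w 0.386 q [ 0.06  0.24  1.51 -0.01  1.38  0.15]
44 247.5 215.0 211 219 [247.8  -0.9 108.8]
```

View pics/f17.png

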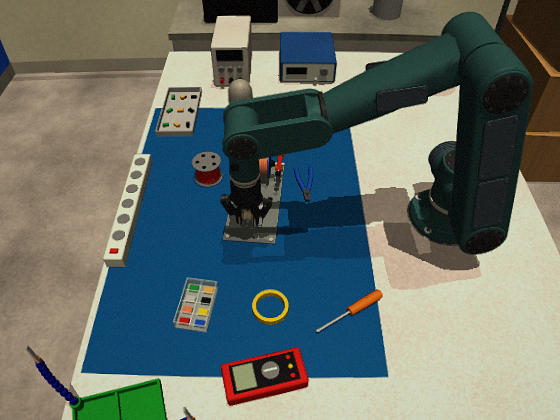

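The picture shows the bystanders where they were at the start: spool (207,168), cutters (305,185), tape (270,306). The keeper is down at about (278,172), and the gripper is holding the tension arm. Handing in.

```bash
python3 -c "
from cell import arm
print(arm.hand_in())"
```

```text
the job is handed in; nothing more can be done
None
```

The keeper strap is down in its catch. I handed in the job at about 16.4 s with the gripper still holding the tension arm at its front stop. The hand-in gave no verdict.

- **Keeper:** I pushed the knob over with shut fingers, then pressed it down from above until it met a hard stop at about 21 N. In the side view the knob was at (277.8, 173), against (278.2, 173) predicted for closed. My first press came down too far forward and jammed against the front of the knob at about 20 N. I lifted off and redid it.
- **Tension arm:** I pinched the pin ends across y with a 60 N grip and swung the arm along its arc. At the end the force jumped from about 10.6 N to 22.6 N while the roller stayed where it was. It then held steady for 0.6 s at about 22 N, opening 0.386.
- **Bystanders:** The last side picture shows the spool, cutters, tape, parts box, screwdriver and multimeter where they started. The arm hides most of the microphone in that view, so I could not check it fully; the tool stayed well clear of it.
- **Disagreements:**
  - The fingertips sit about 36 mm higher in the images than the reported TCP height. I used the camera value, and contact with the knob agreed with it.
  - The arm met its stop about 6–7 mm farther on than the stated geometry predicts from the point where I gripped the pin. I think this is from compliance or a small slip in the pinch.

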